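# Crank the router lift to its set mark

### The job

Two router lifts are let into the workshop bench, each with a crank handwheel. Raise the cutter of the one with the RED crank handle: turn its wheel clockwise (seen from above) until the blue pointer on the wheel's rim stands at the orange tab on its dial, then let go. Do not shift that orange tab, and leave the black-handled lift's wheel as it is.

Things in the scene. Friction and masses are not known exactly. Their poses are not given: they have to be found in the camera images.
- red_lift: Lift to set: fixed black plate 272x212x12 mm; on it a dial 188 mm across (top 15 mm above bench) and a solid flat aluminium handwheel 150 mm across, upper face 40 mm above bench, vertical axis. Origin: on the bench, on the wheel's axis; z up. A cutter juts from the plate 133 mm along +x, under 40 mm high. The wheel turns with about 3 N at its handle and stays where left; end stops 5.3 rad apart.
- red_lift_pointer (a point): Tip of the blue pointer (10 mm wide) on the red-handled wheel's rim, 82 mm from the axis, 38 mm above bench; turns with the wheel. The RED handle stands upright on the wheel in this same direction, 58 mm from the axis: round, 24 mm thick, from 43 to 99 mm above bench. It spins freely about its own axis, so it can be held without turning the wrist.
- red_lift_mark (a point): Where the pointer must go: inner top edge of the orange tab (20x10x10 mm, long side radial, top 25 mm above bench) on the red-handled lift's dial, 84 mm from the wheel's axis. Clamped stiffly. It lies 2.0 to 4.6 rad clockwise (seen from above) of the pointer's start, with no end stop between; the other way round is blocked by the stops.
- black_lift_pointer (a point): Pointer tip of the other lift, which is alike but for its BLACK handle; the two wheels' axes are at least 300 mm apart. Its wheel is not to be turned.

How it is judged:
By the outcome, as a careful person would: the job done as asked, in the order asked, and still so for the second after the job is handed in, with the robot touching nothing.
It also fails if it takes over 42 s, if anything falls off the work surface, if the arm or the gripper's body presses on something with over 40 N, if the wrist force passes 120 N, or if a joint passes its speed limit or range.

### The arm

A 6-joint arm with a two-finger parallel gripper is mounted at the origin on the work surface. World frame = base frame: x ahead of the robot, y to its left, z up, the work surface at z = 0. Lengths are in m, angles in degrees, forces in N, time in s.
With the tool pointing down it reaches from about 0.375 to 0.9 m from the base axis. Payload 3.1 kg.
Tool frame: the origin (TCP) lies at the very end of the fingers, on their centre line; the grasp point (between the pads) lies behind it (bot.grip_depth is the z of the grasp point in the tool frame, in m); z points along the fingers, y is the direction in which the jaws open and shut (so a half turn about z gives the same grasp; the last joint's range is limited). The gripper opens to 87 mm and grips with 3 to 60 N. Pads are 19 mm wide; open, the fingers measure 117 mm over their backs; the gripper's body (75 mm by 190 mm) begins 51 mm behind the grasp point.
Start: joints at [-10.227, 30.224, 82.088, -0, 67.689, -10.227], TCP at [0.625, 0, 0.223] pointing down, gripper open.
Joint ranges: [-176.69, 176.69], [-43.24, 126.21], [12.49, 139.97], [-82, 262], [0, 151.66], [-163.58, 163.58]. Speed limits (degrees/s): [159.86, 159.86, 180, 180, 180, 180].

### API

Orientations are given as a 3x3 rotation matrix whose columns are the frame's x, y, z axes.
In Python, from rig import bot, vision gives the robot as it stands. The module is installed in compiled form; this text tells all that it offers.
- The arm moves only by the shell command python3 -m jog 'ROWS'. ROWS is JSON, a list of rows, each a list of 3 entries, a list of its own where there are three numbers: the shift along the tool's x, y, z in mm, then the turn, a rotation vector about the tool's x, y, z in degrees, then the closure, from 0 (fully open) to 1 (shut). In form: [[[dx, dy, dz], [wx, wy, wz], fingers], ...]. A call has 1 to 12 rows; each row is the pose to reach, as a shift and turn from the pose commanded when the call began, along the tool's axes at that moment; what a row does not reach only later rows make up. A row lasts 1/12 s, in which the tool goes at most 41.7 mm and 7.16 degrees, less where a joint would pass 70% of its speed; a pose out of reach is approached as far as the arm can. A call with a gripper value outside its range is refused whole. The fingers move at their own pace and stop on an object; the grip force is fixed at half the most. Time passes only in rows, so rows that repeat a pose let the fingers close. It gives the time, the measured TCP pose, the force and the opening at its end, in the units of the state.
- bot.read_state(): the state, without advancing time (a new reading comes with each control period).
- vision.capture(name): name is "scene" or "side" or "wrist"; returns the picture (400x640x3 uint8, red, green, blue); there is no depth.
- vision.camera_info(name): a dict with "intrinsics" (3x3 intrinsics, pixels), "dist" ([k1, k2, p1, p2, k3] as OpenCV has them; the pictures are not rectified), "camera_from_world" (4x4, takes a point from world to camera coordinates); the wrist camera has in their place "mount" (4x4, takes a point from camera to tool coordinates, whose origin is the TCP and whose axes are the flange's). Camera axes: x right, y up, looking along -z (the intrinsics and any distortion apply to the point x, -y, -z); pixel columns grow to the right and rows downward; lengths in m; the calibration is good to about 2 mm. A picture is of the moment at which its call begins: read the wrist's pose just before it. camera_info takes no time and is no camera call.
- bot.hand_in(): hands the job in, once; it reports no verdict.
The state is a dict: "time_s": time; "joint_positions": joint angles; "qvel": joint speeds; "tau": joint torques, N m; "position": TCP position; "tcp_rot": TCP orientation; "force": force on the tool from outside, world axes, zero at the start; "moment": the same for the moment, N m; "opening": opening from 0.0 (shut) to 1.0 (fully open).
Only numpy, scipy, OpenCV 4.12 (cv2) and the standard library are available. Lean on these libraries where they do the work, as an engineer would, in place of code of your own. Each camera call takes 0.05 s, during which the arm holds its last target. There are 200 camera calls.

## Working session

There is one attempt and no reset: what is moved stays moved. The work goes in short steps, Python scripts to look and compute and a shell command to move; the robot and the scene stay as the last step left them, time stands still between calls to the robot, and variables do not carry over. Pictures are saved under pics/ and viewed, about 8 in all and at most 12, crops included, and the job is handed in when it is done.

```bash
mkdir -p pics; cat > h.py <<'E'
import numpy as np, cv2
from rig import bot, vision
def ray(name,uv,st=None):
    c=vision.camera_info(name)
    K=np.array(c["intrinsics"]);d=np.array(c["dist"],float)
    p=cv2.undistortPoints(np.array([[uv]],float),K,d)[0,0]
    v=np.array([p[0],-p[1],-1.])
    if name=="wrist":
        M=np.array(c["mount"]);st=st or bot.read_state()
        T=np.eye(4);T[:3,:3]=st["tcp_rot"];T[:3,3]=st["position"]
        W=T@M
    else: W=np.linalg.inv(np.array(c["camera_from_world"]))
    return W[:3,3],W[:3,:3]@v
def onplane(name,uv,z,st=None):
    o,v=ray(name,uv,st); return o+v*(z-o[2])/v[2]
def save(name,fn):
    im=vision.capture(name); cv2.imwrite("pics/"+fn,im[:,:,::-1]); return im
E
python3 - <<'E'
from h import *
s=bot.read_state();print(s["position"],s["tcp_rot"],bot.grip_depth,s["time_s"])
a=save("scene","a.png");b=save("side","b.png");w=save("wrist","w.png")
def blobs(im,n):
    h=cv2.cvtColor(im,cv2.COLOR_RGB2HSV)
    for c,lo,hi in [("red",(172,120,50),(180,255,255)),("red0",(0,150,50),(6,255,255)),("orange",(8,140,100),(22,255,255)),("blue",(100,120,50),(130,255,255))]:
        m=cv2.inRange(h,lo,hi);k,_,st,ce=cv2.connectedComponentsWithStats(m)
        for i in range(1,k):
            if st[i,4]>12: print(n,c,st[i],ce[i].round(1))
blobs(a,"scene");blobs(b,"side");blobs(w,"wrist")
E
```

```text
[6.24282057e-01 1.60363715e-04 2.21584570e-01] [[-2.06951467e-05  9.99997801e-01 -2.09686281e-03]
 [ 9.99999942e-01  2.14053511e-05  3.38676685e-04]
 [ 3.38720825e-04 -2.09685568e-03 -9.99997744e-01]] -0.0187 0.0
scene red [38 67  6  7 16] [40.6 70.6]
scene red0 [   0    0   66   96 3570] [23.3 45.1]
scene red0 [204   4   9  10  42] [208.5   7.5]
scene red0 [384 251  15  25 207] [390.4 263.6]
scene orange [ 42   0  24  23 163] [53.8  8.8]
scene orange [ 90   0  75  23 351] [123.9   9.7]
scene orange [78 18 11  8 33] [83.6 21.5]
scene orange [212  49   8   6  38] [215.4  51.7]
scene orange [63 58  8 10 23] [66.2 63.5]
scene orange [210  61  13  14 134] [215.9  67.9]
scene orange [366 213   5   7  32] [368.1 216.3]
scene blue [292 157   5   4  16] [294.2 158.4]
scene blue [391 277   7   7  31] [394.3 279.8]
scene blue [ 511  347   74   53 1784] [546.1 372.8]
side red0 [295 143   7   5  21] [298.  145.4]
side orange [197   0 106  21 441] [247.   10.1]
side orange [188  13  16  14  60] [194.7  19.6]
side orange [ 32  21  35  18 156] [49.8 28.7]
side orange [219  26   6   5  14] [221.   27.9]
side orange [233  26  12   6  18] [238.2  28.8]
side orange [177  31   8   8  18] [180.   34.7]
side orange [145  32  21  11  66] [154.5  37.5]
side orange [ 15  34  24  27 150] [29.  48.9]
side orange [ 38  34  26  18 129] [50.1 41.8]
side orange [55 47  6 10 23] [57.4 51.4]
side orange [37 52 12  9 31] [42.4 56.3]
side orange [16 55  7  9 25] [19.  58.8]
side orange [ 4 57 12 10 26] [ 9. 62.]
side orange [288 201   6   6  27] [290.4 203.7]
side orange [352 330   7  12  60] [354.8 335.8]
side orange [424 396  15   4  48] [430.6 397.8]
side blue [230 112  32  16 176] [245.4 119.9]
wrist orange [136  69  19  22 258] [145.1  79.7]
wrist orange [129 281  10  47 175] [132.4 305.3]
wrist orange [506 281  11  47 201] [512.1 305.7]
```

View pics/a.png

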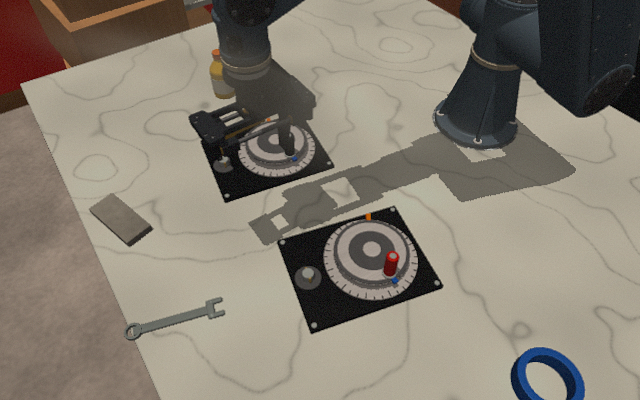

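View pics/b.png

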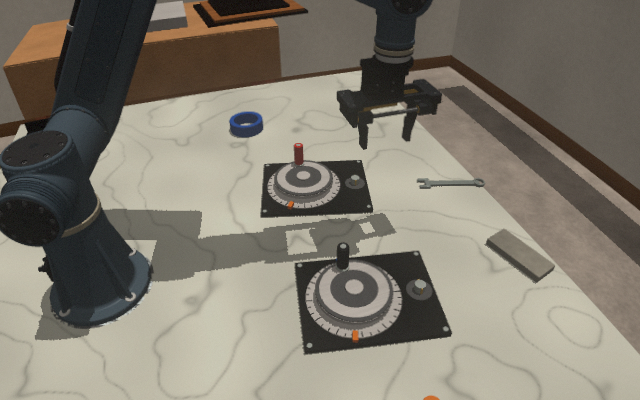

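The scene view shows the red lift with its handle at about (391,263), its pointer at (394,280), its tab at (368,216) and its hub near (372,249). In the side view the handle is at (298,153), the tab at (290,204) and the hub at (304,175).

```bash
python3 - <<'E'
from h import *
P=lambda n,uv,z:onplane(n,uv,z)
print("hub",P("scene",(372,249),.04),P("side",(304,175),.04))
print("handle top",P("scene",(391.5,255),.099),P("side",(298,145),.099))
print("pointer",P("scene",(394.3,281),.038))
print("tab",P("scene",(368.1,216.3),.022),P("side",(290.4,203.7),.022))
print("cutter",P("scene",(308,274),.03),P("side",(354,180),.03))
print("black hub",P("scene",(277,140),.04),P("side",(354,286),.04))
E
```

```text
hub [0.49463729 0.17877228 0.04      ] [0.50185281 0.18474702 0.04      ]
handle top [0.5027914  0.23532812 0.099     ] [0.50272298 0.23691763 0.099     ]
pointer [0.50406042 0.25691129 0.038     ]
tab [0.44046162 0.10123184 0.022     ] [0.44408415 0.10604944 0.022     ]
cutter [0.62662862 0.14931307 0.03      ] [0.62085584 0.13696125 0.03      ]
black hub [ 0.48691042 -0.19414639  0.04      ] [ 0.49247703 -0.19157791  0.04      ]
```

```bash
python3 - <<'E'
from h import *
c=vision.camera_info("wrist");print(np.round(c["mount"],3),np.round(c["intrinsics"],0))
E
```

```text
[[ 0.     0.956  0.292  0.081]
 [ 1.     0.    -0.001  0.001]
 [-0.001  0.292 -0.956 -0.161]
 [ 0.     0.     0.     1.   ]] [[337.   0. 322.]
 [  0. 337. 202.]
 [  0.   0.   1.]]
```

```bash
python3 -m jog '[[[40,-20,-10],[0,0,0],0],[[80,-50,-20],[0,0,0],0],[[110,-80,-30],[0,0,0],0],[[140,-105,-40],[0,0,0],0],[[170,-125,-40],[0,0,0],0],[[180,-125,-40],[0,0,0],0],[[180,-125,-40],[0,0,0],0],[[180,-125,-40],[0,0,0],0],[[180,-125,-40],[0,0,0],0]]'
python3 - <<'E'
from h import *
s=bot.read_state();print(s["position"],s["qvel"])
w=save("wrist","w2.png")
E
```

```text
time_s: 0.9
position: [0.5005, 0.1795, 0.2624]
tcp_rot: [[-0.0, 1.0, 0.0], [1.0, 0.0, -0.001], [-0.001, 0.0, -1.0]]
force: [0.2, -0.9, 0.5]
opening: 0.998
[0.50047978 0.17950116 0.26241342] [-1.20714159  0.44713264 -0.10141     0.14474812  0.06563452  0.07453761]
```

View pics/w2.png

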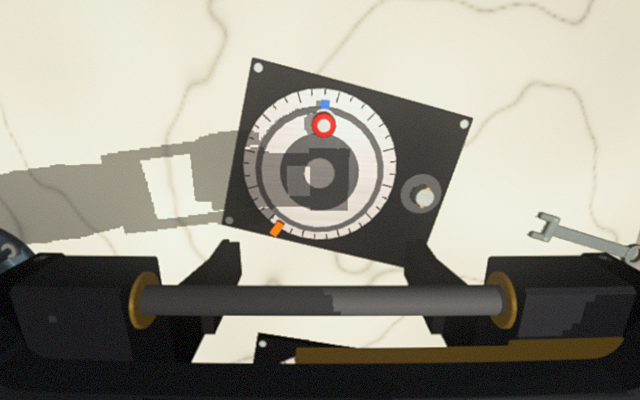

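The wrist picture shows the whole red lift: hub (319,174), red handle (323,125), blue pointer (325,104), orange tab (277,229).

```bash
cat >> h.py <<'E'
def measure(im,st):
    h=cv2.cvtColor(im,cv2.COLOR_RGB2HSV);r={}
    for c,lo,hi in [("orange",(8,140,100),(20,255,255)),("blue",(100,120,60),(130,255,255)),("red",(0,150,60),(5,255,255))]:
        m=cv2.inRange(h,lo,hi)
        if c=="red": m|=cv2.inRange(h,(172,150,60),(180,255,255))
        m[240:]=0;m[:60]=0
        k,_,s,ce=cv2.connectedComponentsWithStats(m)
        if k<2: continue
        i=1+np.argmax(s[1:,4]);r[c]=(ce[i],s[i],m)
    return r
def dialfit(im,st,c0,z=.015,R0=.094):
    g=cv2.GaussianBlur(cv2.cvtColor(im,cv2.COLOR_RGB2GRAY),(3,3),0).astype(float)
    c=vision.camera_info("wrist");K=np.array(c["intrinsics"]);d=np.array(c["dist"],float)
    T=np.eye(4);T[:3,:3]=st["tcp_rot"];T[:3,3]=st["position"];C=np.linalg.inv(T@np.array(c["mount"]))
    pts=[]
    rr=np.arange(R0-.012,R0+.012,.0005)
    for a in np.radians(np.arange(0,360,3)):
        X=np.c_[c0[0]+rr*np.cos(a),c0[1]+rr*np.sin(a),np.full(len(rr),z)]
        q=X@C[:3,:3].T+C[:3,3];q[:,1:]*=-1
        uv=cv2.projectPoints(q,np.zeros(3),np.zeros(3),K,d)[0][:,0].astype(np.float32)
        v=cv2.remap(g.astype(np.float32),uv[:,:1].copy(),uv[:,1:].copy(),1)[:,0]
        D=np.diff(v);D=np.convolve(D,np.ones(5),"same");i=np.argmin(D)
        if D[i]<-40: pts.append(X[i,:2]+.00025*np.array([np.cos(a),np.sin(a)]))
    p=np.array(pts)
    for _ in range(4):
        s=np.linalg.lstsq(np.c_[2*p,np.ones(len(p))],(p**2).sum(1),rcond=None)[0]
        R=np.sqrt(s[2]+s[:2]@s[:2]);e=np.abs(np.hypot(*(p-s[:2]).T)-R);p=p[e<max(.001,2*np.median(e))]
    return s[:2],R,len(p)
E
python3 - <<'E'
from h import *
st=bot.read_state();im=save("wrist","w3.png");r=measure(im,st)
hub=onplane("wrist",(319,174),.04);print("hub",hub)
c,R,n=dialfit(im,st,hub);print("dial",c,R,n)
for k,z in (("blue",.038),("orange",.024),("red",.09)):
    ce,s,_=r[k];p=onplane("wrist",ce,z);d=p[:2]-c
    print(k,ce,s,p,"r",np.hypot(*d),"ang",np.degrees(np.arctan2(d[1],d[0])))
p=onplane("wrist",(323.5,125),.099);print("handle top",p)
E
```

```text
hub [0.4978344  0.17673943 0.04      ]
dial [0.49789718 0.17922986] 0.09391936329916738 113
blue [324.40298507 103.7761194 ] [320 100   9   9  67] [0.50409598 0.25527546 0.038     ] r 0.07629782955572025 ang 85.33988416838523
orange [276.16666667 228.55797101] [269 221  15  16 138] [0.44292285 0.10270071 0.024     ] r 0.0942278513467484 ang -125.69139033069618
red [322.96938776 124.21428571] [312 112  23  25 294] [0.50239076 0.23674256 0.09      ] r 0.05768797725689449 ang 85.53244748246067
handle top [0.50287216 0.23663219 0.099     ]
```

```bash
python3 -m jog '[[[30,1,10],[0,0,0],0],[[57,2,40],[0,0,0],0],[[57,2,75],[0,0,0],0],[[57,2,110],[0,0,0],0],[[57,2,140],[0,0,0],0],[[57,2,165],[0,0,0],0],[[57,2,185],[0,0,0],0],[[57,2,200],[0,0,0],0],[[57,2,204],[0,0,0],0],[[57,2,204],[0,0,0],0],[[57,2,204],[0,0,0],0]]'
python3 - <<'E'
from h import *
save("wrist","w4.png")
E
```

```text
time_s: 1.92
position: [0.5029, 0.2365, 0.0587]
tcp_rot: [[0.001, 1.0, 0.0], [1.0, -0.001, 0.0], [0.0, 0.0, -1.0]]
force: [0.2, -0.8, 0.9]
opening: 1.002
```

View pics/w4.png

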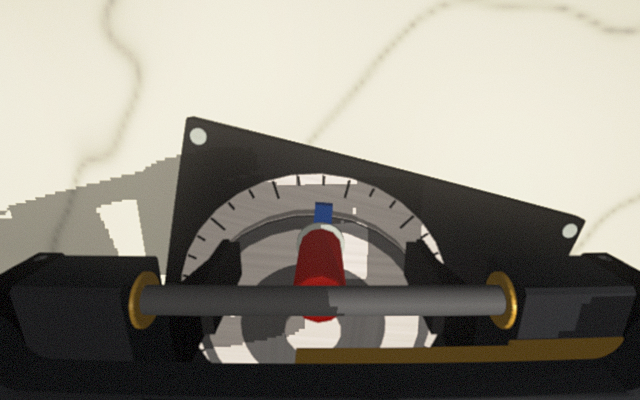

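The red handle sits centred between the fingers, at column 320 with the fingers at about 228 and 418. Next I close the fingers.

```bash
python3 -m jog '[[[0,0,0],[0,0,0],1],[[0,0,0],[0,0,0],1],[[0,0,0],[0,0,0],1],[[0,0,0],[0,0,0],1],[[0,0,0],[0,0,0],1],[[0,0,0],[0,0,0],1],[[0,0,0],[0,0,0],1],[[0,0,0],[0,0,0],1],[[0,0,0],[0,0,0],1]]'
python3 - <<'E'
import numpy as np
# rows: dx=world y shift, dy=world x shift, from start angle 85.5 about centre, R 58
for k in range(0,25):
    a=np.radians(85.5-9*k); b=np.radians(85.5)
    print(k,85.5-9*k,round(58*(np.sin(a)-np.sin(b)),1),round(58*(np.cos(a)-np.cos(b)),1))
E
```

```text
time_s: 2.72
position: [0.5019, 0.2371, 0.0585]
tcp_rot: [[-0.0, 1.0, -0.0], [1.0, 0.0, -0.0], [-0.0, -0.0, -1.0]]
force: [-0.1, -0.0, -0.6]
opening: 0.406
0 85.5 0.0 0.0
1 76.5 -1.4 9.0
2 67.5 -4.2 17.6
3 58.5 -8.4 25.8
4 49.5 -13.7 33.1
5 40.5 -20.2 39.6
6 31.5 -27.5 44.9
7 22.5 -35.6 49.0
8 13.5 -44.3 51.8
9 4.5 -53.3 53.3
10 -4.5 -62.4 53.3
11 -13.5 -71.4 51.8
12 -22.5 -80.0 49.0
13 -31.5 -88.1 44.9
14 -40.5 -95.5 39.6
15 -49.5 -101.9 33.1
16 -58.5 -107.3 25.8
17 -67.5 -111.4 17.6
18 -76.5 -114.2 9.0
19 -85.5 -115.6 0.0
20 -94.5 -115.6 -9.1
21 -103.5 -114.2 -18.1
22 -112.5 -111.4 -26.7
23 -121.5 -107.3 -34.9
24 -130.5 -101.9 -42.2
```

```bash
python3 -m jog '[[[0,0,0],[0,0,0],1],[[0,0,0],[0,0,0],1],[[0,0,0],[0,0,0],1],[[0,0,0],[0,0,0],1],[[0,0,0],[0,0,0],1],[[0,0,0],[0,0,0],1]]'
```

```text
time_s: 3.22
position: [0.5018, 0.237, 0.0585]
tcp_rot: [[0.0, 1.0, -0.0], [1.0, -0.0, -0.0], [-0.0, -0.0, -1.0]]
force: [-1.0, -0.2, -0.3]
opening: 0.268
```

```bash
python3 -m jog '[[[-0.6,4.5,0],[0,0,0],1],[[-1.4,9,0],[0,0,0],1],[[-2.6,13.4,0],[0,0,0],1],[[-4.2,17.6,0],[0,0,0],1],[[-6.1,21.8,0],[0,0,0],1],[[-8.4,25.8,0],[0,0,0],1],[[-10.9,29.6,0],[0,0,0],1],[[-13.7,33.1,0],[0,0,0],1],[[-16.8,36.5,0],[0,0,0],1],[[-20.2,39.6,0],[0,0,0],1],[[-23.7,42.4,0],[0,0,0],1],[[-27.5,44.9,0],[0,0,0],1]]'
```

```text
time_s: 4.22
position: [0.5464, 0.2092, 0.0585]
tcp_rot: [[0.0, 1.0, -0.002], [1.0, -0.0, -0.0], [-0.0, -0.002, -1.0]]
force: [-4.7, 0.1, 3.1]
opening: 0.269
```

```bash
python3 -m jog '[[[-8.1,4.1,0],[0,0,0],1],[[-16.8,6.9,0],[0,0,0],1],[[-25.8,8.4,0],[0,0,0],1],[[-34.9,8.4,0],[0,0,0],1],[[-43.9,6.9,0],[0,0,0],1],[[-52.5,4.1,0],[0,0,0],1],[[-60.6,0,0],[0,0,0],1],[[-68,-5.3,0],[0,0,0],1],[[-74.4,-11.8,0],[0,0,0],1],[[-79.8,-19.1,0],[0,0,0],1],[[-83.9,-27.3,0],[0,0,0],1],[[-86.7,-35.9,0],[0,0,0],1]]'
```

```text
time_s: 5.22
position: [0.5136, 0.1236, 0.0585]
tcp_rot: [[0.002, 1.0, 0.006], [1.0, -0.002, 0.002], [0.002, 0.006, -1.0]]
force: [1.6, 7.2, -3.0]
opening: 0.267
```

```bash
python3 -m jog '[[[-0.8,-4.5,0],[0,0,0],1],[[-1.4,-9,0],[0,0,0],1],[[-1.6,-13.5,0],[0,0,0],1],[[-1.4,-18.1,0],[0,0,0],1],[[-0.9,-22.6,0],[0,0,0],1],[[0,-27.1,0],[0,0,0],1],[[1.2,-31.4,0],[0,0,0],1],[[2.8,-35.7,0],[0,0,0],1],[[5,-40.5,0],[0,0,0],1],[[5.6,-41.7,0],[0,0,0],1],[[5.6,-41.7,0],[0,0,0],1],[[5.6,-41.7,0],[0,0,0],1]]'
python3 - <<'E'
from h import *
s=bot.read_state();p=s["position"];print(np.degrees(np.arctan2(p[1]-.1792,p[0]-.4979)),np.hypot(p[1]-.1792,p[0]-.4979))
b=save("side","s2.png");w=save("wrist","w5.png");a=save("scene","a2.png")
cv2.imwrite("pics/c.png",np.hstack([cv2.resize(b[140:240,240:340],(390,390),interpolation=2),cv2.resize(w,(400,390))])[:,:,::-1])
E
```

```text
time_s: 6.22
position: [0.4681, 0.1287, 0.0585]
tcp_rot: [[-0.0, 1.0, -0.002], [1.0, 0.0, 0.0], [0.0, -0.002, -1.0]]
force: [-0.3, 1.3, -3.3]
opening: 0.269
-120.55475100212126 0.058618686438486604
```

View pics/c.png

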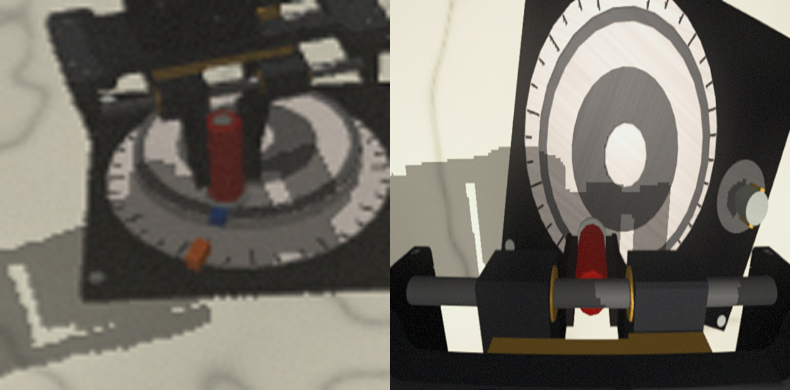

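In the side crop the handle is held, and the blue pointer (218,215) is a few degrees short of the orange tab (198,254). I'll measure the gap.

```bash
cat >> h.py <<'E'
def sideangles(b):
    h=cv2.cvtColor(b,cv2.COLOR_RGB2HSV);c=np.array([.4979,.1792])
    for n,lo,hi,z in (("blue",(105,110,40),(130,255,255),.037),("orange",(6,140,100),(22,255,255),.022)):
        m=cv2.inRange(h,lo,hi);m[:180]=0;m[225:]=0;m[:,:270]=0;m[:,330:]=0
        k,_,s,ce=cv2.connectedComponentsWithStats(m)
        if k<2: print(n,"none");continue
        i=1+np.argmax(s[1:,4]);p=onplane("side",ce[i],z);d=p[:2]-c
        print(n,ce[i],s[i],p,np.hypot(*d),np.degrees(np.arctan2(d[1],d[0])))
E
python3 - <<'E'
from h import *
sideangles(cv2.imread("pics/s2.png")[:,:,::-1])
E
```

```text
blue [295.5 194.5] [294 193   4   4  10] [0.46091967 0.11831316 0.037     ] 0.07123729736942547 -121.27289062662662
orange [290.14285714 203.52380952] [288 201   6   6  21] [0.44366098 0.10688767 0.022     ] 0.0903932762139146 -126.87231428613083
```

```bash
python3 -m jog '[[[0.7,-1.2,0],[0,0,0],1],[[1.4,-2.4,0],[0,0,0],1],[[2.2,-3.5,0],[0,0,0],1],[[2.9,-4.5,0],[0,0,0],1],[[2.9,-4.5,0],[0,0,0],1],[[2.9,-4.5,0],[0,0,0],1],[[2.9,-4.5,0],[0,0,0],1]]'
python3 - <<'E'
from h import *
s=bot.read_state();p=s["position"];print(np.degrees(np.arctan2(p[1]-.1792,p[0]-.4979)),np.hypot(p[1]-.1792,p[0]-.4979),s["time_s"])
sideangles(save("side","s3.png"))
E
python3 -m jog '[[[0,0,0],[0,0,0],0.5],[[0,0,0],[0,0,0],0.2],[[0,0,0],[0,0,0],0],[[0,0,0],[0,0,0],0],[[0,0,0],[0,0,0],0],[[0,0,0],[0,0,0],0],[[0,0,0],[0,0,0],0],[[0,0,0],[0,0,0],0],[[0,0,0],[0,0,0],0],[[0,0,0],[0,0,0],0],[[0,0,0],[0,0,0],0],[[0,0,0],[0,0,0],0]]'
```

```text
time_s: 6.95
position: [0.4644, 0.1311, 0.0585]
tcp_rot: [[-0.0, 1.0, -0.001], [1.0, 0.0, -0.0], [-0.0, -0.001, -1.0]]
force: [0.3, -4.8, -3.1]
opening: 0.266
-124.85076972414254 0.05860016239042821 6.95
blue [293.36363636 193.90909091] [292 193   4   3  11] [0.45657932 0.1221632  0.037     ] 0.07043149195686266 -125.9216928558319
orange [290.04545455 203.54545455] [288 201   6   6  22] [0.44341531 0.10688266 0.022     ] 0.09054490257268268 -126.99477410912013
time_s: 8.0
position: [0.4648, 0.1313, 0.0585]
tcp_rot: [[0.0, 1.0, -0.0], [1.0, -0.0, 0.0], [0.0, -0.0, -1.0]]
force: [0.1, 0.5, -0.2]
opening: 0.987
```

```bash
python3 -m jog '[[[0,0,-15],[0,0,0],0],[[0,0,-40],[0,0,0],0],[[0,0,-70],[0,0,0],0],[[-15,0,-100],[0,0,0],0],[[-40,0,-125],[0,0,0],0],[[-60,0,-138],[0,0,0],0],[[-70,0,-142],[0,0,0],0],[[-70,0,-142],[0,0,0],0],[[-70,0,-142],[0,0,0],0],[[-70,0,-142],[0,0,0],0],[[-70,0,-142],[0,0,0],0]]'
python3 - <<'E'
from h import *
st=bot.read_state();im=save("wrist","w6.png");cv2.imwrite("pics/w6.png",im[:,:,::-1])
c,R,n=dialfit(im,st,(.498,.179));print("dial",c,R,n)
r=measure(im,st)
for k,z in (("blue",.038),("orange",.024),("red",.09)):
    ce,s,_=r[k];p=onplane("wrist",ce,z);d=p[:2]-c
    print(k,ce,s,p,"r",np.hypot(*d),"ang",np.degrees(np.arctan2(d[1],d[0])))
E
```

```text
time_s: 8.92
position: [0.4637, 0.0622, 0.1993]
tcp_rot: [[-0.001, 1.0, -0.003], [1.0, 0.001, 0.001], [0.001, -0.003, -1.0]]
force: [-0.0, -0.4, -0.0]
opening: 1.002
dial [0.49762226 0.17899233] 0.09380113062023451 72
blue [311.49333333 131.49333333] [306 126  13  11  75] [0.4541096  0.11421239 0.038     ] r 0.07803712759650777 ang -123.88923833245119
orange [300.50239234 142.64114833] [292 132  18  22 209] [0.44263992 0.10206071 0.024     ] r 0.09455967683126319 ang -125.55305084259838
red [323.40131579 116.15789474] [309 102  30  30 456] [0.46526771 0.13063862 0.09      ] r 0.05817987719933263 ang -123.78736112382745
```

View pics/w6.png

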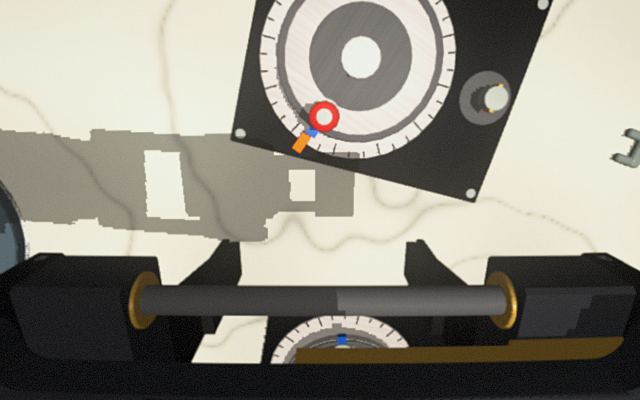

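The wheel stopped about 1.7° short: blue at (311,131) reads −123.9° and the tab at (300,143) reads −125.6°. I'll re-grip and nudge it on.

```bash
python3 -m jog '[[[15,0,10],[0,0,0],0],[[40,0,25],[0,0,0],0],[[60,0,45],[0,0,0],0],[[70,0,70],[0,0,0],0],[[70,0,95],[0,0,0],0],[[70,0,115],[0,0,0],0],[[70,0,130],[0,0,0],0],[[70,0,140],[0,0,0],0],[[70,0,142],[0,0,0],0],[[70,0,142],[0,0,0],0.5],[[70,0,142],[0,0,0],1],[[70,0,142],[0,0,0],1]]' && python3 -m jog '[[[0,0,0],[0,0,0],1],[[0,0,0],[0,0,0],1],[[0,0,0],[0,0,0],1],[[0,0,0],[0,0,0],1],[[0,0,0],[0,0,0],1],[[0,0,0],[0,0,0],1],[[0,0,0],[0,0,0],1],[[0,0,0],[0,0,0],1],[[0,0,0],[0,0,0],1],[[0,0,0],[0,0,0],1],[[0,0,0],[0,0,0],1],[[0,0,0],[0,0,0],1]]' && python3 -m jog '[[[0,0,0],[0,0,0],1],[[0.5,-0.7,0],[0,0,0],1],[[1,-1.4,0],[0,0,0],1],[[1.3,-1.8,0],[0,0,0],1],[[1.3,-1.8,0],[0,0,0],1],[[1.3,-1.8,0],[0,0,0],1],[[1.3,-1.8,0],[0,0,0],1]]'
python3 - <<'E'
from h import *
s=bot.read_state();p=s["position"];print(np.degrees(np.arctan2(p[1]-.1792,p[0]-.4979)),np.hypot(p[1]-.1792,p[0]-.4979),s["time_s"])
sideangles(save("side","s4.png"))
E
```

```text
time_s: 9.97
position: [0.4655, 0.1314, 0.0593]
tcp_rot: [[-0.0, 1.0, 0.002], [1.0, 0.0, 0.0], [0.0, 0.002, -1.0]]
force: [-0.8, -0.3, 0.1]
opening: 0.853
time_s: 10.97
position: [0.4645, 0.1313, 0.0585]
tcp_rot: [[-0.0, 1.0, -0.001], [1.0, 0.0, -0.0], [-0.0, -0.001, -1.0]]
force: [-0.4, -0.7, 1.9]
opening: 0.267
time_s: 11.55
position: [0.463, 0.1324, 0.0585]
tcp_rot: [[-0.0, 1.0, 0.0], [1.0, 0.0, -0.0], [-0.0, 0.0, -1.0]]
force: [0.1, -4.5, 0.6]
opening: 0.27
-126.70536288786043 0.05832781061565724 11.55
blue [292.4 194.3] [291 193   4   4  10] [0.45395224 0.12143147 0.037     ] 0.07258518479748485 -127.2622844433413
orange [290.23809524 203.71428571] [288 201   6   6  21] [0.4436969 0.1061203 0.022    ] 0.09098691483451433 -126.56426998919686
```

Measured −126.7°, as aimed. Now I release and look again.

```bash
python3 -m jog '[[[0,0,0],[0,0,0],0.5],[[0,0,0],[0,0,0],0.2],[[0,0,0],[0,0,0],0],[[0,0,0],[0,0,0],0],[[0,0,0],[0,0,0],0],[[0,0,0],[0,0,0],0],[[0,0,0],[0,0,0],0],[[0,0,0],[0,0,0],0],[[0,0,0],[0,0,0],0],[[0,0,0],[0,0,0],0],[[0,0,0],[0,0,0],0],[[0,0,0],[0,0,0],0]]' && python3 -m jog '[[[0,0,-15],[0,0,0],0],[[0,0,-40],[0,0,0],0],[[0,0,-70],[0,0,0],0],[[-15,0,-100],[0,0,0],0],[[-40,0,-125],[0,0,0],0],[[-60,0,-138],[0,0,0],0],[[-70,0,-142],[0,0,0],0],[[-70,0,-142],[0,0,0],0],[[-70,0,-142],[0,0,0],0],[[-70,0,-142],[0,0,0],0],[[-70,0,-142],[0,0,0],0]]'
python3 - <<'E'
from h import *
st=bot.read_state();im=save("wrist","w7.png")
c,R,n=dialfit(im,st,(.498,.179));print("dial",c,R,n)
r=measure(im,st)
for k,z in (("blue",.038),("orange",.024),("red",.09)):
    ce,s,_=r[k];p=onplane("wrist",ce,z);d=p[:2]-c
    print(k,ce,s,"r",np.hypot(*d),"ang",np.degrees(np.arctan2(d[1],d[0])))
cv2.imwrite("pics/c7.png",cv2.resize(im[60:180,230:390],(800,600),interpolation=cv2.INTER_CUBIC)[:,:,::-1])
E
```

```text
time_s: 12.6
position: [0.463, 0.1326, 0.0586]
tcp_rot: [[0.0, 1.0, -0.0], [1.0, -0.0, 0.0], [0.0, -0.0, -1.0]]
force: [0.2, -0.1, -0.4]
opening: 0.985
time_s: 13.52
position: [0.4619, 0.0635, 0.1993]
tcp_rot: [[-0.001, 1.0, -0.003], [1.0, 0.001, 0.001], [0.001, -0.003, -1.0]]
force: [0.1, 0.3, 0.5]
opening: 0.995
dial [0.49757996 0.17911145] 0.09390430633908113 73
blue [311.46052632 131.56578947] [306 126  12  12  76] r 0.07812187450505528 ang -125.40967662491289
orange [302.37320574 143.85645933] [293 133  19  22 209] r 0.09451037902572815 ang -125.4866507891632
red [323.87831858 116.4159292 ] [309 102  30  30 452] r 0.05814042320578893 ang -125.42860902133087
```

View pics/c7.png

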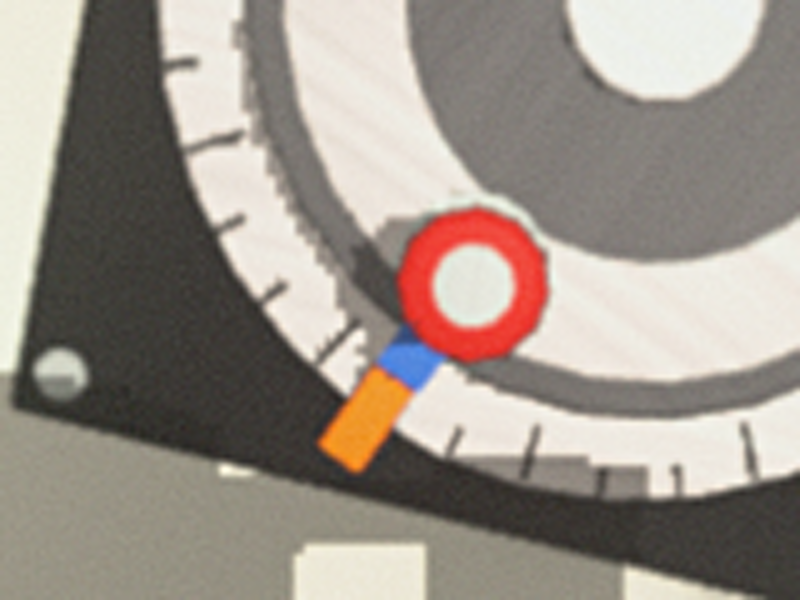

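The crop shows blue (410,360) in line with the orange tab (365,420), and the two measured angles differ by 0.1°. The gripper is clear and open, so I'm handing in.

```bash
python3 -c "
from rig import bot
print(bot.hand_in())"
```

```text
the job is handed in; nothing more can be done
None
```

I turned the red-handled wheel about 211° clockwise to the orange tab, let go, moved the gripper clear and handed in at about 13.6 s.

- **Alignment:** after the first release the pointer was 1.7° short, so I gripped the handle again and nudged it on. The last wrist picture put the pointer at −125.4° and the tab at −125.5°, a difference of about 0.1°.
- **Cross-check that disagreed:** the coarser side view, taken while the handle was still held, had the pointer 0.7° past the tab. I trusted the closer wrist view taken after release.
- **Orange tab:** it did not shift. It read −125.7° at the start and −125.5° at the end, which is within measuring error.
- **Black lift:** the arm never went near its wheel. I did not measure its pointer again at the end.
- **Forces:** the force readings at the end of each move stayed under about 10 N.

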